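Pack the fitter's caddy from the crowded tool rack

ROBOT

A 6-joint arm with a two-finger parallel gripper is mounted at the origin on the work surface. World frame = base frame: x ahead of the robot, y to its left, z up, the work surface at z = 0. Lengths are in mm, angles in rad, forces in N, time in s.
With the tool pointing down it reaches from about 400 to 825 mm from the base axis. Payload 7 kg.
Tool frame: the origin (TCP) lies at the very end of the fingers, on their centre line; the grasp point (between the pads) lies behind it (env.hold_point_z is the z of the grasp point in the tool frame, in mm); z points along the fingers, y is the direction in which the jaws open and shut (so a half turn about z gives the same grasp; the last joint's range is limited). The gripper opens to 88 mm and grips with 3 to 60 N. Pads are 19 mm wide; open, the fingers measure 130 mm over their backs; the gripper's body (78 mm by 193 mm) begins 47 mm behind the grasp point.
Start: joints at [1.572, 0.359, 0.012, 0, -1.224, -0.288], TCP at [190.956, 647.403, 226.561] pointing down, gripper open.
Joint ranges: [-3.07, 3.07], [-1.43, 2.12], [-1.02, 1.25], [-3.03, 1.67], [-3.05, -0], [-3.03, 3.03]. Speed limits (rad/s): [2.39, 2.39, 3.01, 3.14, 3.14, 3.14].

INTERFACE

Orientations are given as a 3x3 rotation matrix whose columns are the frame's x, y, z axes.
In Python, from rig import env gives the robot as it stands. The module is installed in compiled form; this text tells all that it offers.
- The arm moves only by the shell command python3 -m handwheel 'ROWS' [FORCE]. ROWS is a JSON object of lists of equal length, an entry for each row: "fingers": the opening, from -1 (shut) to 1 (fully open); "xyz": the shift along the tool's x, y, z in m, a list of three; "spin": the turn about the tool's z in rad. A call has 1 to 12 rows; each row is the pose to reach, as a shift and turn from the pose commanded when the call began, along the tool's axes at that moment; what a row does not reach only later rows make up. A row lasts 1/12 s, in which the tool goes at most 41.7 mm and 7.16 degrees, less where a joint would pass 70% of its speed; a pose out of reach is approached as far as the arm can. A call with a gripper value outside its range is refused whole. The fingers move at their own pace and stop on an object; FORCE is the grip in N (left out, the last holds). Time passes only in rows, so rows that repeat a pose let the fingers close. It gives the time, the measured TCP pose, the force and the opening at its end, in the units of the state.
- env.observe(): the state, without advancing time (a new reading comes with each control period).
- env.read_camera(name): name is "scene" or "top" or "wrist"; returns (picture, depth): 480x640x3 uint8, red, green, blue; 480x640 float32, mm along the optical axis (not along the pixel's ray), 0 where there is no reading.
- env.camera_params(name): a dict with "K" (3x3 intrinsics, pixels), "R" (3x3) and "t" (3): a world point X has camera coordinates R X + t; the wrist camera has in their place "tool_from_camera" (4x4, takes a point from camera to tool coordinates, whose origin is the TCP and whose axes are the flange's). Camera axes: x right, y down, z forward; pixel columns grow to the right and rows downward; lengths in mm; the calibration is good to about 2 mm. A picture is of the moment at which its call begins: read the wrist's pose just before it. camera_params takes no time and is no camera call.
- env.job_done(): hands the job in, once; it reports no verdict.
Trained networks look in the newest picture that a camera, given by its name, has taken for a name from the list of things; names that differ only in an ending like _2 or _b are one class to them, and where a whole thing is asked for, a point or a joint stands for the part that bears it (a point fixed in the world has none). Each returns a list of dicts, best first, with "conf" (0 to 1); they miss things now and then, are a little off and sometimes report something else, mostly with a low value. They report only what shows in the picture. A call takes as long as a camera call. They do not tell look-alikes from the thing itself.
- env.spot_in(camera, label): "extent" ([left, top, width, height] in pixels, round what is visible of it).
- env.pinpoint(camera, label): "centre" ([column, row] in pixels: a listed point, or the origin of a listed thing).
The state is a dict: "t": time; "joints": joint angles; "qd": joint speeds; "joint_efforts": joint torques, N m; "tcp_pos": TCP position; "ee_rot": TCP orientation; "ft_force": force on the tool from outside, world axes, zero at the start; "ft_torque": the same for the moment, N m; "gripper_width": opening from 0.0 (shut) to 1.0 (fully open).
Only numpy, scipy, OpenCV 4.12 (cv2) and the standard library are available. Lean on these libraries where they do the work, as an engineer would, in place of code of your own. Each camera call takes 0.05 s, during which the arm holds its last target. There are 200 camera calls.

TASK

Pack the caddy for the next blind fitting: take the green and the red screwdriver out of the crowded rack, without knocking or shifting the tools around them or anything else on the bench, and stand them blade down in the caddy's two empty end pockets, one in each. Lower each until its blade is on the pocket floor before you let go.

Things in the scene. Friction and masses are not known exactly. Their poses are not given: they have to be found in the camera images.
- green_driver: Green-handled screwdriver, 147 mm long, 70 g, round. Origin at the blade tip, z up to the handle end: shank 6 mm diameter up to 60 mm, collar 23 mm diameter, then a straight handle 28 mm diameter from 74 to 143 mm. Stands loosely in a rack hole, blade down, collar on the shelf (tip 60 mm below the shelf top). To be packed.
- red_driver: Red-handled screwdriver, 147 mm long, 70 g, round. Origin at the blade tip, z up to the handle end: shank 6 mm diameter up to 60 mm, collar 23 mm diameter, then a straight handle 28 mm diameter from 74 to 143 mm. Stands loosely in a rack hole, blade down, collar on the shelf (tip 60 mm below the shelf top). To be packed. In line with the green one, 42 mm apart; either may be in front.
- black_driver: Dark grey-handled screwdriver, 147 mm long, 70 g, round. Origin at the blade tip, z up to the handle end: shank 6 mm diameter up to 60 mm, collar 23 mm diameter, then a straight handle 28 mm diameter from 74 to 143 mm. Stands loosely in a rack hole, blade down, collar on the shelf (tip 60 mm below the shelf top). A neighbour: leave alone.
- yellow_driver: Yellow-handled screwdriver, 147 mm long, 70 g, round. Origin at the blade tip, z up to the handle end: shank 6 mm diameter up to 60 mm, collar 23 mm diameter, then a straight handle 28 mm diameter from 74 to 143 mm. Stands loosely in a rack hole, blade down, collar on the shelf (tip 60 mm below the shelf top). A neighbour: leave alone.
- orange_driver: Orange-handled screwdriver, 147 mm long, 70 g, round. Origin at the blade tip, z up to the handle end: shank 6 mm diameter up to 60 mm, collar 23 mm diameter, then a straight handle 28 mm diameter from 74 to 143 mm. Stands loosely in a rack hole, blade down, collar on the shelf (tip 60 mm below the shelf top). A neighbour: leave alone.
- blue_pliers: Blue-handled pliers standing jaws down in a slot of the rack, 152 mm tall, leave alone. Origin at the jaw tips, z up to the handle ends; the two handles spread along its own x (60 mm overall, 12 mm thick along y) from 72 to 152 mm above the origin; the joint (30 x 12 mm) rests on the shelf, 60 mm above the origin.
- black_cutters: Black-handled side cutters standing jaws down in a slot of the rack, 152 mm tall, leave alone. Origin at the jaw tips, z up to the handle ends; the two handles spread along its own x (60 mm overall, 12 mm thick along y) from 72 to 152 mm above the origin; the joint (30 x 12 mm) rests on the shelf, 60 mm above the origin.
- rack: Wooden tool rack, fixed: drilled shelf, top 72 mm above the bench, 112 mm along x, 240 mm along y. Origin on the bench under its middle, x to its back. Holes (x, y mm): front (-21, 0); back row (21, 0), (21, +-36), (21, +-82; one is empty); pliers slots (-14, +-66). Above the shelf stand only the tools, tops 159 to 164 mm above the bench; before and behind the tools it is open.
- caddy: Grey open carry caddy, fixed, 170 mm along x, 228 mm along y, rim 92 mm high. Origin on the bench under its middle, x to its back. On its front (-x) side: an empty square pocket at each end and a middle one with a tape measure; behind, a stock tray. A carry bar 19 mm thick runs along y at x = -8 mm, top 146 mm above the bench, on two lugs 147 mm high at the ends.
- pocket_left (a point): Centre of the floor of the caddy's empty end pocket on its +y side; axes as the caddy's. Pocket inside 46 x 46 mm, floor 6 mm above the bench, rim 92 mm above the bench (the inner partitions end at 90 mm). 49 mm in front of the carry bar's axis.
- pocket_right (a point): Centre of the floor of the caddy's empty end pocket on its -y side; same size as the other one.
- tape_measure: Yellow tape measure, 34 x 66 x 60 mm, origin under its middle, standing in the caddy's middle pocket below the rim; leave alone.
- thread_cone: Off-white cone of thread, 125 mm tall, base 72 mm diameter, origin under its middle, standing towards the back of the bench; leave alone.
- spray_can: Blue can with a white cap, 54 mm diameter, 150 mm tall, origin under its middle, standing towards the back of the bench; leave alone.
Mind the look-alikes: they are no part of the job. What is meant by the green_driver is not blue or purple, and is the larger of those in its own colour.

How it is judged (in metres and radians):
On the way, in this order (a step that is already met when the one before it is completed fails the run):
1. one of the two screwdrivers is lowered, still in the fingers, until its tip is within 12 mm of the floor of an empty pocket ((((horizontal distance between green_driver and pocket_left below 0.03 m and z of green_driver in the frame of pocket_left below 0.012 m and angle between green_driver's own z axis and vertical below 0.5 rad) and contact force between the fingers and green_driver above 0.3 N) or ((horizontal distance between green_driver and pocket_right below 0.03 m and z of green_driver in the frame of pocket_right below 0.012 m and angle between green_driver's own z axis and vertical below 0.5 rad) and contact force between the fingers and green_driver above 0.3 N) or ((horizontal distance between red_driver and pocket_left below 0.03 m and z of red_driver in the frame of pocket_left below 0.012 m and angle between red_driver's own z axis and vertical below 0.5 rad) and contact force between the fingers and red_driver above 0.3 N) or ((horizontal distance between red_driver and pocket_right below 0.03 m and z of red_driver in the frame of pocket_right below 0.012 m and angle between red_driver's own z axis and vertical below 0.5 rad) and contact force between the fingers and red_driver above 0.3 N))), for 0.1 s.
2. the other screwdriver is lowered the same way into the other pocket, with the first one still standing in its own ((((((horizontal distance between green_driver and pocket_left below 0.03 m and z of green_driver in the frame of pocket_left below 0.012 m and angle between green_driver's own z axis and vertical below 0.5 rad) and contact force between the fingers and green_driver above 0.3 N) and (horizontal distance between red_driver and pocket_right below 0.03 m and z of red_driver in the frame of pocket_right below 0.01 m and angle between red_driver's own z axis and vertical below 0.5 rad)) or (((horizontal distance between green_driver and pocket_right below 0.03 m and z of green_driver in the frame of pocket_right below 0.012 m and angle between green_driver's own z axis and vertical below 0.5 rad) and contact force between the fingers and green_driver above 0.3 N) and (horizontal distance between red_driver and pocket_left below 0.03 m and z of red_driver in the frame of pocket_left below 0.01 m and angle between red_driver's own z axis and vertical below 0.5 rad))) or (((horizontal distance between green_driver and pocket_left below 0.03 m and z of green_driver in the frame of pocket_left below 0.01 m and angle between green_driver's own z axis and vertical below 0.5 rad) and ((horizontal distance between red_driver and pocket_right below 0.03 m and z of red_driver in the frame of pocket_right below 0.012 m and angle between red_driver's own z axis and vertical below 0.5 rad) and contact force between the fingers and red_driver above 0.3 N)) or ((horizontal distance between green_driver and pocket_right below 0.03 m and z of green_driver in the frame of pocket_right below 0.01 m and angle between green_driver's own z axis and vertical below 0.5 rad) and ((horizontal distance between red_driver and pocket_left below 0.03 m and z of red_driver in the frame of pocket_left below 0.012 m and angle between red_driver's own z axis and vertical below 0.5 rad) and contact force between the fingers and red_driver above 0.3 N))))), for 0.1 s.
At the end, for the whole second after the job is handed in: The green and red drivers stand one in each end pocket, tip within 10 mm of its floor, leaning under 0.5 rad, still and released. Other rack tools are within 12 mm of their start and 0.2 rad of upright; tape measure, thread cone and can within 20 mm and 0.2 rad ((((horizontal distance between green_driver and pocket_left below 0.03 m and z of green_driver in the frame of pocket_left below 0.01 m and angle between green_driver's own z axis and vertical below 0.5 rad) and (horizontal distance between red_driver and pocket_right below 0.03 m and z of red_driver in the frame of pocket_right below 0.01 m and angle between red_driver's own z axis and vertical below 0.5 rad)) or ((horizontal distance between green_driver and pocket_right below 0.03 m and z of green_driver in the frame of pocket_right below 0.01 m and angle between green_driver's own z axis and vertical below 0.5 rad) and (horizontal distance between red_driver and pocket_left below 0.03 m and z of red_driver in the frame of pocket_left below 0.01 m and angle between red_driver's own z axis and vertical below 0.5 rad))) and linear speed of each of green_driver, red_driver below 0.03 m/s and angular speed of each of green_driver, red_driver below 0.3 rad/s and angle between each of black_driver, yellow_driver, orange_driver, blue_pliers, black_cutters, tape_measure, thread_cone, spray_can's own z axis and vertical below 0.2 rad and distance of each of black_driver, yellow_driver, orange_driver, blue_pliers, black_cutters from where it was at the start of the episode below 0.012 m and distance of each of tape_measure, thread_cone, spray_can from where it was at the start of the episode below 0.02 m); the robot touches nothing.
It fails at once if another tool in the rack is knocked: lifted or shifted by more than 12 mm or tilted over 0.2 rad ((angle between black_driver's own z axis and vertical above 0.2 rad or distance of black_driver from where it was at the start of the episode above 0.012 m) or (angle between yellow_driver's own z axis and vertical above 0.2 rad or distance of yellow_driver from where it was at the start of the episode above 0.012 m) or (angle between orange_driver's own z axis and vertical above 0.2 rad or distance of orange_driver from where it was at the start of the episode above 0.012 m) or (angle between blue_pliers's own z axis and vertical above 0.2 rad or distance of blue_pliers from where it was at the start of the episode above 0.012 m) or (angle between black_cutters's own z axis and vertical above 0.2 rad or distance of black_cutters from where it was at the start of the episode above 0.012 m)).
It fails at once if the tape measure, thread cone or can is shifted by more than 20 mm or tipped over 0.2 rad ((angle between tape_measure's own z axis and vertical above 0.2 rad or distance of tape_measure from where it was at the start of the episode above 0.02 m) or (angle between thread_cone's own z axis and vertical above 0.2 rad or distance of thread_cone from where it was at the start of the episode above 0.02 m) or (angle between spray_can's own z axis and vertical above 0.2 rad or distance of spray_can from where it was at the start of the episode above 0.02 m)).
It also fails if it takes over 58 s, if anything falls off the work surface, if the arm or the gripper's body presses on something with over 40 N, if the wrist force passes 120 N, or if a joint passes its speed limit or range.

## Working session

There is one attempt and no reset: what is moved stays moved. The work goes in short steps, Python scripts to look and compute and a shell command to move; the robot and the scene stay as the last step left them, time stands still between calls to the robot, and variables do not carry over. Pictures are saved under pics/ and viewed, about 8 in all and at most 12, crops included, and the job is handed in when it is done.

```bash
mkdir -p pics; cat > h.py <<'E'
import numpy as np, cv2
from rig import env
def world(cam,u,v,d,state=None):
    p=env.camera_params(cam); K=np.array(p["K"])
    c=np.array([(u-K[0,2])/K[0,0]*d,(v-K[1,2])/K[1,1]*d,d])
    if cam=="wrist":
        T=np.array(p["tool_from_camera"]); c=T[:3,:3]@c+T[:3,3]
        return np.array(state["ee_rot"])@c+np.array(state["tcp_pos"])
    return np.array(p["R"]).T@(c-np.array(p["t"]))
def cloud(cam,depth,state=None):
    v,u=np.mgrid[:480,:640]; p=env.camera_params(cam); K=np.array(p["K"])
    c=np.stack([(u-K[0,2])/K[0,0]*depth,(v-K[1,2])/K[1,1]*depth,depth],-1)
    if cam=="wrist":
        T=np.array(p["tool_from_camera"]); c=c@T[:3,:3].T+T[:3,3]
        return c@np.array(state["ee_rot"]).T+np.array(state["tcp_pos"])
    return (c-np.array(p["t"]))@np.array(p["R"])
E
python3 - <<'E'
from h import *
s=env.observe(); print(s["t"],s["tcp_pos"],np.round(s["ee_rot"],3).tolist(),env.hold_point_z,s["ft_force"],s["gripper_width"])
ims=[]
for c in("top","scene"):
    im,d=env.read_camera(c); np.savez(f"{c}.npz",im=im,d=d)
    cv2.imwrite(f"pics/{c}.png",im[:,:,::-1])
    p=env.camera_params(c); print(c,np.round(p["K"],1).tolist(),np.round(-np.array(p["R"]).T@p["t"]),np.round(p["R"],2).tolist())
    for l in("green_driver","red_driver","rack","caddy","pocket_left","pocket_right"):
        print(l,[(np.round(r["centre"]).tolist(),round(r["conf"],2)) for r in env.pinpoint(c,l)][:4])
E
```

```text
0.0 [190.85467487 646.95561293 225.64194304] [[0.959, -0.283, -0.0], [-0.283, -0.959, -0.002], [0.0, 0.002, -1.0]] -18.8 [-0.63409808 -0.248909   -0.57432864] 0.9993448571766564
top [[526.9, 0.0, 323.2], [0.0, 526.9, 237.6], [0.0, 0.0, 1.0]] [423.  22. 946.] [[-0.04, -1.0, 0.0], [-0.98, 0.04, -0.21], [0.2, -0.01, -0.98]]
green_driver [([165.0, 240.0], 0.92), ([196.0, 240.0], 0.67), ([200.0, 283.0], 0.64), ([219.0, 363.0], 0.61)]
red_driver [([201.0, 307.0], 0.97)]
rack [([202.0, 300.0], 0.59), ([393.0, 154.0], 0.37)]
caddy [([441.0, 242.0], 0.75)]
pocket_left [([403.0, 286.0], 0.7)]
pocket_right [([503.0, 259.0], 0.76), ([198.0, 285.0], 0.65)]
scene [[435.4, 0.0, 321.4], [0.0, 435.4, 236.9], [0.0, 0.0, 1.0]] [967. 244. 631.] [[-0.54, 0.84, 0.01], [0.68, 0.44, -0.59], [-0.5, -0.32, -0.81]]
green_driver [([476.0, 346.0], 0.95), ([438.0, 327.0], 0.76), ([466.0, 225.0], 0.55), ([195.0, 283.0], 0.24)]
red_driver []
rack [([458.0, 276.0], 0.6)]
caddy [([229.0, 194.0], 0.58)]
pocket_left [([278.0, 184.0], 0.94), ([459.0, 274.0], 0.33)]
pocket_right [([195.0, 164.0], 0.71)]
```

View pics/top.png

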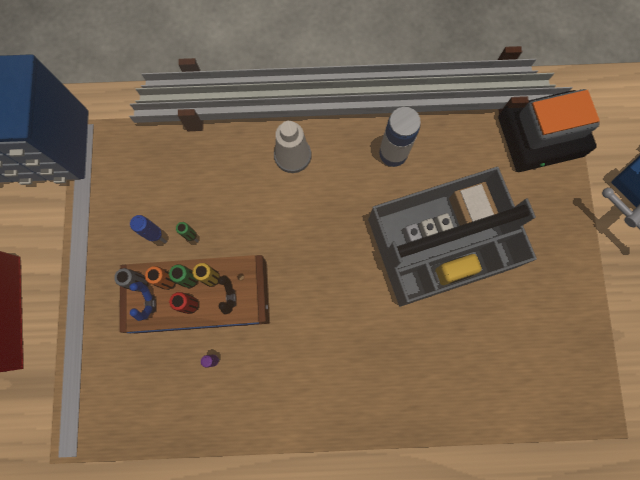

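View pics/scene.png

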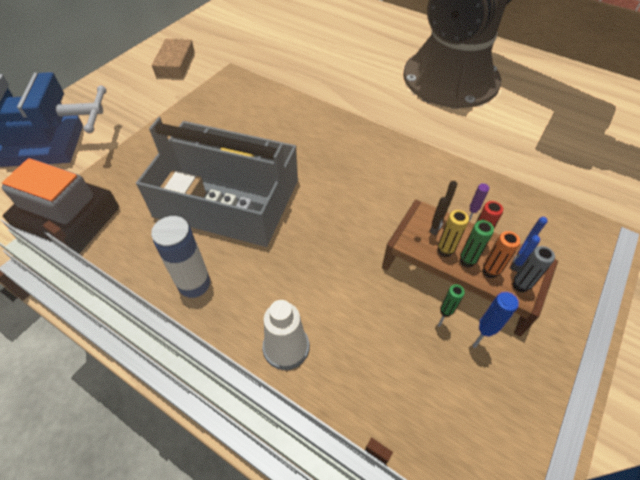

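The top view shows the rack at about (195,290). Its back row, left to right, is grey, orange, green, yellow, and red stands in front at (182,302). There are two green candidates: the one in the rack at (180,274), which is large, and the small loose one at (186,231). The blue (146,228) and purple (208,361) tools are look-alikes. The scene view confirms that the big green one is in the rack at (476,243) and the small one is at (452,300). Next I'll measure.

```bash
python3 - <<'E'
from h import *
z=np.load("top.npz"); im,d=z["im"],z["d"]; P=cloud("top",d)
hsv=cv2.cvtColor(im,cv2.COLOR_RGB2HSV)
print("bench z",np.median(P[380:430,250:500,2]))
for n,(u0,u1,v0,v1) in dict(grey=(112,140,262,292),orange=(144,168,262,292),green=(168,193,262,290),yellow=(193,218,258,288),red=(168,198,288,315),pliers=(126,160,280,325),cutters=(216,238,270,315)).items():
    m=np.zeros((480,640),bool); m[v0:v1,u0:u1]=True
    zz=P[...,2]
    m&=(zz>(148 if n!="pliers" and n!="cutters" else 140))&(zz<175)&(d>0)
    q=P[m]; 
    if len(q)<5: print(n,"few",len(q)); continue
    print(n,len(q),"min",q.min(0).round(),"max",q.max(0).round(),"mid",((q.max(0)+q.min(0))/2).round(1),"mean",q.mean(0).round(1))
# caddy: rim points, bar
zz=P[...,2]; roi=np.zeros((480,640),bool); roi[165:310,360:540]=True
for lo,hi in((84,100),(138,155)):
    m=roi&(zz>lo)&(zz<hi); q=P[m][:,:2].astype(np.float32); r=cv2.minAreaRect(q); print(lo,len(q),r, np.round(cv2.boxPoints(r)).tolist())
roi[:]=False; roi[250:335,115:272]=True
m=roi&(zz>68)&(zz<78); r=cv2.minAreaRect(P[m][:,:2].astype(np.float32)); print("rack",r)
for c in("top",):
  for n in("pocket_left","pocket_right"):
    for u,v in [(411,284),(509,256)]: pass
a=cv2.resize(im[255:320,110:245],None,fx=5,fy=5,interpolation=cv2.INTER_CUBIC); cv2.imwrite("pics/crop.png",a[:,:,::-1])
E
```

```text
bench z 0.09959499777070602
grey 358 min [519. 295. 148.] max [554. 330. 166.] mid [536.4 312.3 157.2] mean [536.7 312.2 157.4]
orange 280 min [528. 257. 149.] max [554. 284. 162.] mid [541.1 270.7 155.5] mean [540.7 269.7 157.2]
green 276 min [529. 222. 148.] max [555. 249. 163.] mid [542.1 235.3 155.5] mean [541.7 234.  157.4]
yellow 271 min [530. 186. 149.] max [556. 213. 162.] mid [543.2 199.5 155.6] mean [543.  198.4 157.6]
red 289 min [487. 220. 148.] max [514. 248. 162.] mid [500.4 234.1 155. ] mean [500.1 232.5 157.2]
pliers 280 min [478. 263. 140.] max [536. 315. 166.] mid [507.  288.9 153.2] mean [513.8 294.4 155.4]
cutters 149 min [482. 162. 140.] max [537. 174. 166.] mid [509.3 168.1 152.9] mean [507.  166.9 156.9]
84 2214 ((602.2091064453125, -204.4880828857422), (170.31832885742188, 229.55271911621094), 15.874910354614258) [[489.0, -117.0], [552.0, -338.0], [716.0, -292.0], [653.0, -71.0]]
138 1733 ((593.830078125, -206.43145751953125), (32.92939758300781, 228.18116760253906), 16.087371826171875) [[546.0, -101.0], [610.0, -321.0], [641.0, -311.0], [578.0, -92.0]]
rack ((520.8170776367188, 234.37179565429688), (114.24018859863281, 239.6453094482422), 1.842433214187622)
```

View pics/crop.png

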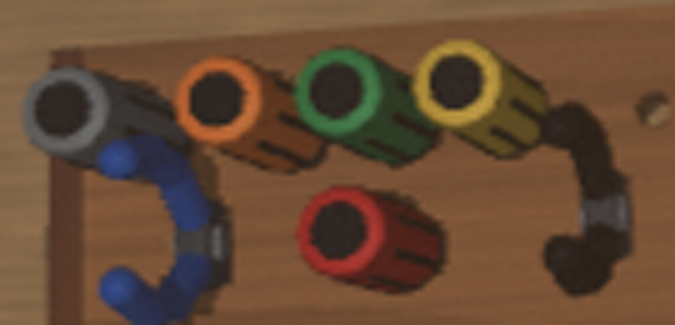

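The crop shows the big green driver at (340,90), between orange (215,100) and yellow (458,85). Red is in front at (340,230). Heights and spacings match the description: tops near 160 mm, 42 mm between red and green, rack yaw about 1.8°. Next I'll find the pocket centres and the spin for each approach.

```bash
python3 - <<'E'
from h import *
z=np.load("top.npz"); im,d=z["im"],z["d"]; P=cloud("top",d)
C=np.array([602.2,-204.5]); a=np.deg2rad(15.87); R=np.array([[np.cos(a),-np.sin(a)],[np.sin(a),np.cos(a)]])
q=P.reshape(-1,3); L=(q[:,:2]-C)@R
f=(np.abs(L[:,0])<84)&(np.abs(L[:,1])<113)
for s in(1,-1):
    m=f&(q[:,2]<14)&(q[:,2]>0)&(L[:,0]<-25)&(s*L[:,1]>50)
    print(s,m.sum(),L[m].min(0).round(),L[m].max(0).round())
    # rim top tiles near x=-57: profile of z along y
    m=f&(abs(L[:,0]+65)<6)&(s*L[:,1]>40)
    o=np.argsort(L[m][:,1]); print([(int(y),int(zz)) for y,zz in zip(L[m][o][:,1],q[m][o][:,2])][::8])
# project pinpoint at z=6
p=env.camera_params("top")
for u,v in((403,286),(503,259)):
    w0=world("top",u,v,1.); c=-np.array(p["R"]).T@p["t"]; r=w0-c; X=c+r*(6-c[2])/r[2]; print(X.round(1),((X[:2]-C)@R).round(1))
for y in(87,-87): print("pocket",(C+R@[-57,y]).round(1))
s=env.observe(); E=np.array(s["ee_rot"]); print("yaw of tool y",np.rad2deg(np.arctan2(E[1,1],E[0,1])))
E
```

```text
1 441 [-77.  62.] [-34.  93.]
[(57, 87), (59, 91), (61, 88), (62, 90), (62, 17), (62, 60), (62, 88), (62, 29), (62, 67), (62, 64), (63, 40), (63, 28), (63, 5), (63, 5), (65, 5), (67, 4), (69, 4), (72, 8), (74, 6), (76, 2), (78, 4), (80, 5), (82, 7), (84, 4), (87, 5), (88, 7), (90, 4), (93, 5), (110, 92), (112, 94)]
-1 367 [ -77. -111.] [-34. -50.]
[(-112, 90), (-111, 91), (-110, 9), (-110, 70), (-109, 13), (-109, 55), (-109, 19), (-109, 68), (-109, 67), (-109, 64), (-109, 84), (-109, 55), (-109, 80), (-108, 30), (-108, 19), (-108, 24), (-108, 91), (-108, 86), (-108, 87), (-108, 32), (-108, 35), (-107, 64), (-104, 6), (-103, 7), (-100, 4), (-99, 2), (-96, 6), (-62, 90), (-60, 91), (-59, 28), (-59, 62), (-58, 79), (-58, 45), (-58, 27), (-58, 37), (-58, 24), (-58, 85), (-58, 86), (-58, 77), (-58, 70), (-57, 74), (-57, 28), (-57, 16), (-57, 44), (-57, 11), (-57, 5), (-55, 4), (-53, 5), (-50, 6)]
[ 525.1 -127.     6. ] [-53.   95.7]
[ 566.4 -311.3    6. ] [-63.6 -92.9]
pocket [ 523.6 -136.4]
pocket [ 571.2 -303.8]
yaw of tool y -106.4281917368925
```

```bash
python3 -m handwheel '{"fingers":[1,1,1,0.5,0,0,0,0,0,0,0,0],"xyz":[[0.01,0.008,0],[0.03,0.023,0],[0.055,0.041,0],[0.08,0.06,0],[0.105,0.078,0],[0.13,0.097,0],[0.155,0.116,0],[0.18,0.135,0],[0.205,0.153,0],[0.225,0.168,0],[0.24,0.18,0],[0.24,0.18,0]],"spin":[0,0,0,0,0,0,0,0,0,0,0,0]}' 20
python3 -m handwheel '{"fingers":[0,0,0,0,0,0,0,0,0,0,0,0],"xyz":[[0.01,0.008,0],[0.03,0.023,0],[0.055,0.041,0],[0.08,0.06,0],[0.105,0.078,0],[0.13,0.097,0],[0.15,0.112,0],[0.165,0.123,0],[0.1735,0.129,0],[0.1735,0.129,0],[0.1735,0.129,0],[0.1735,0.129,0]],"spin":[-0.02,-0.06,-0.1,-0.15,-0.2,-0.25,-0.3,-0.318,-0.318,-0.318,-0.318,-0.318]}'
cat > look.py <<'E'
from h import *
import sys
tgt=dict(red=(500,233.8,113),green=(541.9,235,113),left=(523.9,-137.4,107),right=(570.9,-302.8,107))
def st(k):
    s=env.observe(); E=np.array(s["ee_rot"]); d=np.array(tgt[k])-s["tcp_pos"]
    print("t",round(s["t"],2),"tcp",np.round(s["tcp_pos"],1),"yawY",round(np.rad2deg(np.arctan2(E[1,1],E[0,1])),1),"J6",round(s["joints"][5],2),"F",np.round(s["ft_force"],1),"w",round(s["gripper_width"]*88,1))
    print("to",k,"tool axes",np.round(E.T@d,1)); return s
if __name__=="__main__":
    s=st(sys.argv[1])
    if len(sys.argv)>2:
        im,d=env.read_camera(sys.argv[2]); np.savez(sys.argv[3]+".npz",im=im,d=d,p=s["tcp_pos"],E=s["ee_rot"]); cv2.imwrite(f"pics/{sys.argv[3]}.png",im[:,:,::-1])
E
python3 look.py red wrist w1
```

```text
t: 1.7
tcp_pos: [371.7, 403.6, 227.0]
ee_rot: [[0.958, -0.285, 0.0], [-0.285, -0.958, -0.0], [0.0, 0.0, -1.0]]
ft_force: [0.4, 0.5, -0.2]
gripper_width: 0.501
t: 2.7
tcp_pos: [499.8, 234.6, 226.6]
ee_rot: [[1.0, 0.031, 0.0], [0.031, -1.0, 0.0], [0.0, -0.0, -1.0]]
ft_force: [-0.7, -0.3, -0.3]
gripper_width: 0.501
t 2.7 tcp [499.8 234.6 226.6] yawY -88.2 J6 0.81 F [-0.7 -0.3 -0.3] w 44.1
to red tool axes [  0.2   0.8 113.6]
```

View pics/w1.png

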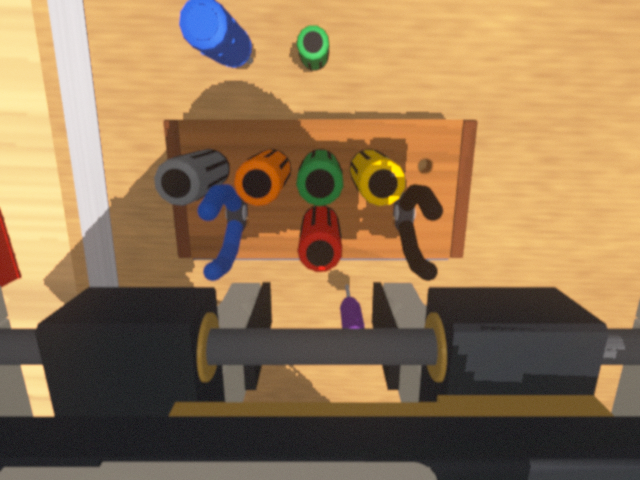

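The wrist view shows the jaws in front with red at (320,250) and green at (320,180). Pliers and cutters are well clear to either side. I'll cross-check the positions against the wrist depth.

```bash
python3 - <<'E'
from h import *
z=np.load("w1.npz"); P=cloud("wrist",z["d"],dict(ee_rot=z["E"],tcp_pos=z["p"]))
for n,(u0,u1,v0,v1) in dict(red=(296,345,205,272),green=(295,346,148,207),yellow=(348,408,148,207),cutters=(395,445,180,282),pliers=(195,250,182,282)).items():
    q=P[v0:v1,u0:u1].reshape(-1,3); q=q[(q[:,2]>150)&(q[:,2]<175)]
    print(n,len(q),q.min(0).round(1),q.max(0).round(1),((q.min(0)+q.max(0))/2).round(1))
E
```

```text
red 1595 [486.6 222.  150. ] [527.9 249.5 162.2] [507.2 235.7 156.1]
green 1770 [527.6 223.1 150.2] [555.1 250.6 161.9] [541.4 236.9 156. ]
yellow 1790 [528.6 187.5 150.1] [556.2 214.9 161.9] [542.4 201.2 156. ]
cutters 989 [484.  163.9 150. ] [544.6 194.2 165.7] [514.3 179.  157.8]
pliers 1213 [479.5 277.1 150. ] [540.8 310.6 165.7] [510.2 293.8 157.9]
```

```bash
python3 -m handwheel '{"fingers":[0,0,0,0,0,0,0,0,0,0,0,0],"xyz":[[0,0,0.008],[0,0,0.022],[0,0,0.037],[0,0,0.052],[0,0,0.066],[0,0,0.08],[0,0,0.092],[0,0,0.102],[0,0,0.109],[0,0,0.1135],[0,0,0.1135],[0,0,0.1135]],"spin":[0,0,0,0,0,0,0,0,0,0,0,0]}' 20
python3 -m handwheel '{"fingers":[-0.2,-0.4,-0.6,-0.8,-1,-1,-1,-1,-1,-1],"xyz":[[0,0,0],[0,0,0],[0,0,0],[0,0,0],[0,0,0],[0,0,0],[0,0,0],[0,0,0],[0,0,0],[0,0,0]],"spin":[0,0,0,0,0,0,0,0,0,0]}' 20
python3 look.py right
```

```text
t: 3.75
tcp_pos: [500.3, 234.3, 113.2]
ee_rot: [[1.0, 0.031, 0.0], [0.031, -1.0, 0.0], [0.0, -0.0, -1.0]]
ft_force: [-0.3, 0.1, 0.1]
gripper_width: 0.5
t: 4.58
tcp_pos: [500.5, 234.2, 113.6]
ee_rot: [[1.0, 0.031, 0.001], [0.031, -1.0, 0.0], [0.001, -0.0, -1.0]]
ft_force: [-0.7, -0.4, 5.1]
gripper_width: 0.314
t 4.58 tcp [500.5 234.2 113.6] yawY -88.2 J6 0.81 F [-0.7 -0.4  5.1] w 27.7
to right tool axes [ 53.5 538.9   6.5]
```

```bash
python3 -m handwheel '{"fingers":[-1,-1,-1,-1,-1,-1,-1,-1,-1,-1,-1,-1],"xyz":[[0,0,-0.004],[0,0,-0.012],[0,0,-0.024],[0,0,-0.04],[0,0,-0.06],[0,0,-0.08],[0,0,-0.1],[0,0,-0.12],[0,0,-0.14],[0,0,-0.158],[0,0,-0.17],[0,0,-0.175]],"spin":[0,0,0,0,0,0,0,0,0,0,0,0]}' 30
python3 look.py right scene s2
```

```text
t: 5.58
tcp_pos: [500.6, 234.3, 290.6]
ee_rot: [[1.0, 0.031, 0.002], [0.031, -1.0, 0.002], [0.002, -0.002, -1.0]]
ft_force: [0.1, 1.0, 0.2]
gripper_width: 0.312
t 5.58 tcp [500.6 234.3 290.6] yawY -88.2 J6 0.81 F [0.1 1.  0.2] w 27.4
to right tool axes [ 53.  539.4 182.7]
```

View pics/s2.png

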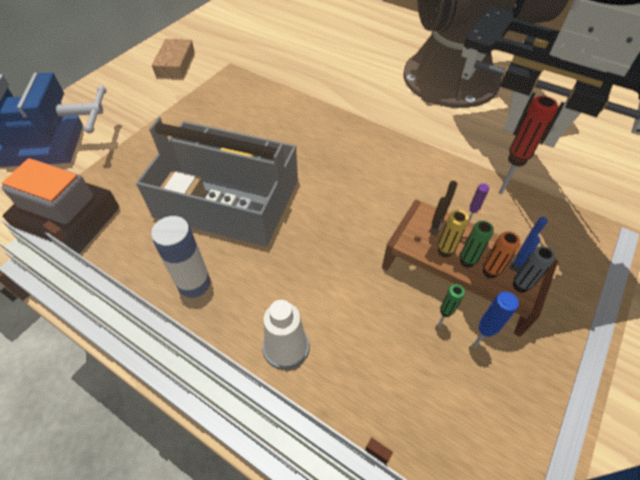

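The scene view shows red held upright at (530,130), clear of the rack, and the neighbours haven't moved. Next I'll carry it across to the right pocket.

```bash
python3 -m handwheel '{"fingers":[-1,-1,-1,-1,-1,-1,-1,-1,-1,-1,-1,-1],"xyz":[[0,0.005,0],[0,0.015,0],[0,0.033,0],[0,0.058,0],[0,0.085,0],[0,0.113,0],[0,0.141,0],[0,0.169,0],[0,0.197,0],[0,0.222,0],[0,0.238,0],[0,0.244,0]],"spin":[0,0,0,0,0,0,0,0,0,0,0,0]}'
python3 -m handwheel '{"fingers":[-1,-1,-1,-1,-1,-1,-1,-1,-1,-1,-1,-1],"xyz":[[0.002,0.005,0],[0.005,0.015,0],[0.01,0.033,0],[0.015,0.06,0],[0.02,0.09,0],[0.025,0.12,0],[0.03,0.15,0],[0.036,0.18,0],[0.042,0.21,0],[0.047,0.24,0],[0.051,0.265,0],[0.053,0.28,0]],"spin":[0,-0.02,-0.05,-0.08,-0.11,-0.14,-0.17,-0.2,-0.22,-0.24,-0.246,-0.246]}'
python3 look.py right
```

```text
t: 6.63
tcp_pos: [506.7, -12.6, 287.0]
ee_rot: [[1.0, 0.029, -0.002], [0.029, -1.0, -0.001], [-0.002, 0.001, -1.0]]
ft_force: [0.5, 0.2, -0.7]
gripper_width: 0.312
t: 7.63
tcp_pos: [569.7, -289.9, 286.7]
ee_rot: [[0.962, 0.273, -0.002], [0.273, -0.962, 0.0], [-0.002, -0.001, -1.0]]
ft_force: [0.2, 1.1, -0.6]
gripper_width: 0.315
t 7.63 tcp [ 569.7 -289.9  286.7] yawY -74.1 J6 2.01 F [ 0.2  1.1 -0.6] w 27.7
to right tool axes [ -2.   12.8 179.7]
```

```bash
python3 -m handwheel '{"fingers":[-1,-1,-1,-1,-1,-1,-1,-1,-1,-1,-1,-1],"xyz":[[-0.001,0.006,0],[-0.002,0.012,0],[-0.002,0.013,0],[-0.002,0.013,0],[-0.002,0.013,0.008],[-0.002,0.013,0.018],[-0.002,0.013,0.032],[-0.002,0.013,0.046],[-0.002,0.013,0.058],[-0.002,0.013,0.066],[-0.002,0.013,0.07],[-0.002,0.013,0.07]],"spin":[0,0,0,0,0,0,0,0,0,0,0,0]}'
python3 look.py right top t3; python3 -c "
import cv2;a=cv2.imread('pics/t3.png')[150:330,360:600];cv2.imwrite('pics/t3c.png',cv2.resize(a,None,fx=3,fy=3))"
```

```text
t: 8.63
tcp_pos: [570.7, -300.7, 216.9]
ee_rot: [[0.962, 0.274, -0.002], [0.274, -0.962, 0.0], [-0.001, -0.001, -1.0]]
ft_force: [-0.3, -0.4, -0.1]
gripper_width: 0.316
t 8.63 tcp [ 570.7 -300.7  216.9] yawY -74.1 J6 2.03 F [-0.3 -0.4 -0.1] w 27.8
to right tool axes [ -0.2   2.1 109.9]
```

View pics/t3c.png

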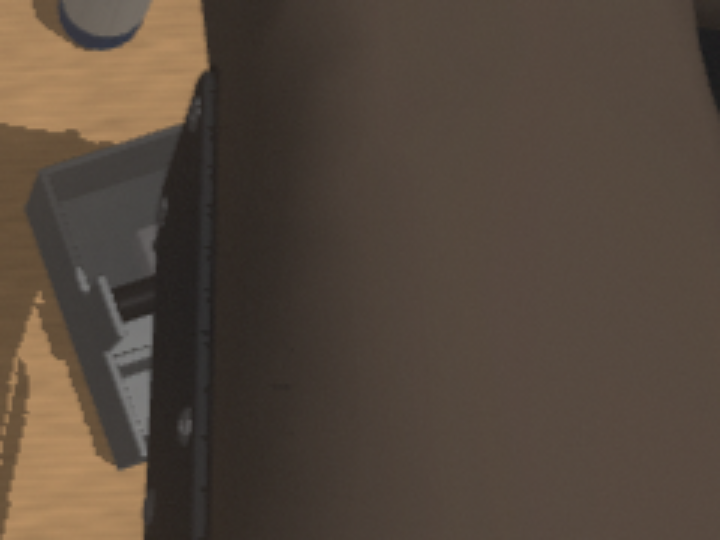

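The arm hides the pocket in the top view. The geometry leaves about ±9 mm of margin, so I'll lower and watch the force.

```bash
python3 -m handwheel '{"fingers":[-1,-1,-1,-1,-1,-1,-1,-1,-1,-1,-1,-1],"xyz":[[0,0.002,0.004],[0,0.002,0.012],[0,0.002,0.022],[0,0.002,0.034],[0,0.002,0.046],[0,0.002,0.058],[0,0.002,0.07],[0,0.002,0.082],[0,0.002,0.092],[0,0.002,0.099],[0,0.002,0.102],[0,0.002,0.102]],"spin":[0,0,0,0,0,0,0,0,0,0,0,0]}'
python3 look.py right
```

```text
t: 9.68
tcp_pos: [571.4, -302.9, 115.1]
ee_rot: [[0.962, 0.274, -0.001], [0.274, -0.962, 0.0], [-0.001, -0.001, -1.0]]
ft_force: [0.3, -0.0, -0.3]
gripper_width: 0.316
t 9.68 tcp [ 571.4 -302.9  115.1] yawY -74.1 J6 2.03 F [ 0.3 -0.  -0.3] w 27.8
to right tool axes [-0.4 -0.3  8.1]
```

```bash
python3 -m handwheel '{"fingers":[-1,-1,-1,-1,-1,-1,-1,-1],"xyz":[[0,0,0.0015],[0,0,0.003],[0,0,0.0045],[0,0,0.006],[0,0,0.007],[0,0,0.0075],[0,0,0.0075],[0,0,0.0075]],"spin":[0,0,0,0,0,0,0,0]}' 20
```

```text
t: 10.35
tcp_pos: [571.7, -303.0, 108.6]
ee_rot: [[0.962, 0.274, 0.0], [0.274, -0.962, -0.0], [0.0, 0.0, -1.0]]
ft_force: [0.4, 0.1, -0.4]
gripper_width: 0.317
```

```bash
python3 -m handwheel '{"fingers":[-1,-1,-1,-1,-1,-1],"xyz":[[0,0,0.0005],[0,0,0.001],[0,0,0.0015],[0,0,0.002],[0,0,0.002],[0,0,0.002]],"spin":[0,0,0,0,0,0]}'
```

```text
t: 10.85
tcp_pos: [572.0, -303.1, 107.5]
ee_rot: [[0.962, 0.274, 0.001], [0.274, -0.962, -0.0], [0.001, 0.001, -1.0]]
ft_force: [-1.7, 1.7, 5.3]
gripper_width: 0.312
```

Contact shows as 5.3 N upward with the tip on the floor. Releasing and retreating.

```bash
python3 -m handwheel '{"fingers":[-0.3,-0.15,0,0.2,0.36,0.36,0.36,0.36,0.36],"xyz":[[0,0,0],[0,0,0],[0,0,0],[0,0,0],[0,0,0],[0,0,0],[0,0,0],[0,0,0],[0,0,0]],"spin":[0,0,0,0,0,0,0,0,0]}'
python3 -m handwheel '{"fingers":[0.36,0.36,0.36,0.36,0.36,0.36,0.36,0.36,0.36,0.36],"xyz":[[0,0,-0.005],[0,0,-0.015],[0,0,-0.03],[0,0,-0.05],[0,0,-0.07],[0,0,-0.09],[0,0,-0.105],[0,0,-0.115],[0,0,-0.12],[0,0,-0.12]],"spin":[0,0,0,0,0,0,0,0,0,0]}'
python3 look.py green
```

```text
t: 11.6
tcp_pos: [571.7, -303.0, 106.5]
ee_rot: [[0.962, 0.274, -0.0], [0.274, -0.962, 0.0], [-0.0, -0.0, -1.0]]
ft_force: [-0.3, -0.8, 1.0]
gripper_width: 0.681
t: 12.43
tcp_pos: [572.1, -303.2, 228.1]
ee_rot: [[0.962, 0.274, 0.002], [0.274, -0.962, -0.001], [0.002, 0.001, -1.0]]
ft_force: [-0.9, 0.2, 0.5]
gripper_width: 0.683
t 12.43 tcp [ 572.1 -303.2  228.1] yawY -74.1 J6 2.03 F [-0.9  0.2  0.5] w 60.1
to green tool axes [ 118.  -526.   114.7]
```

```bash
sed -i 's/green=(541.9,235,113)/green=(541.9,235.7,113)/' look.py
python3 -m handwheel '{"fingers":[0.36,0.36,0.36,0.36,0.36,0.36,0.36,0.36,0.36,0.36,0.36,0.36],"xyz":[[0.001,-0.005,0],[0.004,-0.017,0],[0.009,-0.038,0],[0.015,-0.065,0],[0.021,-0.093,0],[0.027,-0.121,0],[0.033,-0.149,0],[0.04,-0.177,0],[0.046,-0.205,0],[0.051,-0.228,0],[0.055,-0.244,0],[0.056,-0.25,0]],"spin":[0,0,0,0,0,0,0,0,0,0,0,0]}'
python3 look.py green
```

```text
t: 13.43
tcp_pos: [556.2, -44.5, 225.7]
ee_rot: [[0.961, 0.276, -0.001], [0.276, -0.961, 0.0], [-0.001, -0.001, -1.0]]
ft_force: [0.4, 0.2, -0.8]
gripper_width: 0.678
t 13.43 tcp [556.2 -44.5 225.7] yawY -74.0 J6 1.58 F [ 0.4  0.2 -0.8] w 59.6
to green tool axes [  63.7 -273.2  112.7]
```

```bash
python3 -m handwheel '{"fingers":[0.36,0.36,0.36,0.36,0.36,0.36,0.36,0.36,0.36,0.36,0.36,0.36],"xyz":[[0.002,-0.008,0],[0.006,-0.026,0],[0.012,-0.052,0],[0.019,-0.08,0],[0.025,-0.108,0],[0.031,-0.136,0],[0.037,-0.164,0],[0.044,-0.192,0],[0.05,-0.22,0],[0.056,-0.245,0],[0.061,-0.265,0],[0.063,-0.275,0]],"spin":[-0.06,-0.18,-0.3,-0.42,-0.54,-0.66,-0.78,-0.9,-1.02,-1.14,-1.25,-1.325]}'
python3 -m handwheel '{"fingers":[0.36,0.36,0.36],"xyz":[[0,0,0],[0,0,0],[0,0,0]],"spin":[0,0,0]}' >/dev/null
python3 look.py green wrist w4
```

```text
t: 14.43
tcp_pos: [541.7, 236.6, 225.5]
ee_rot: [[-0.039, 0.999, -0.001], [0.999, 0.039, -0.001], [-0.001, -0.001, -1.0]]
ft_force: [-0.1, -0.5, -0.5]
gripper_width: 0.682
t 14.68 tcp [542.  233.9 226. ] yawY 1.7 J6 2.43 F [ 1.1 -0.  -0.2] w 59.7
to green tool axes [  1.9   0.  113. ]
```

View pics/w4.png

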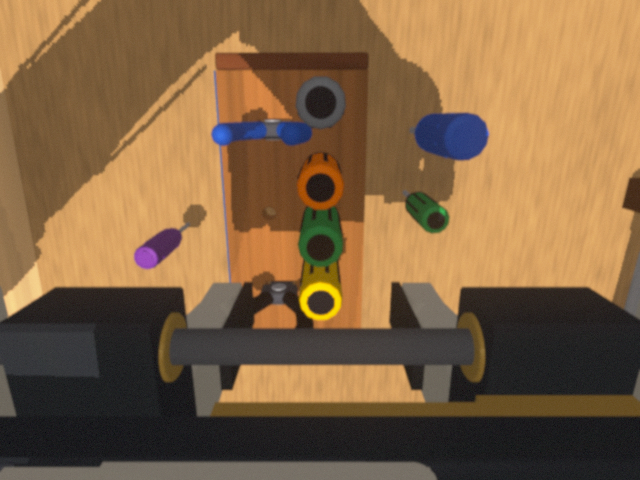

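The wrist view shows green centred between the jaws at (320,240). Orange (320,185) and yellow (320,300) are on either side, outside the pad width. I'll refine green's position and check the small green and blue tools behind it for clearance.

```bash
python3 - <<'E'
from h import *
z=np.load("w4.npz"); P=cloud("wrist",z["d"],dict(ee_rot=z["E"],tcp_pos=z["p"]))
for n,(u0,u1,v0,v1,lo) in dict(green=(296,346,208,266,150),orange=(296,346,150,210,150),yellow=(296,346,262,322,150),smallgreen=(400,452,188,236,15),blue=(408,492,108,164,15),purple=(130,185,222,270,15)).items():
    q=P[v0:v1,u0:u1].reshape(-1,3); q=q[(q[:,2]>lo)&(q[:,2]<175)]
    print(n,len(q),q.min(0).round(1),q.max(0).round(1),((q.min(0)+q.max(0))/2).round(1))
E
```

```text
green 1632 [527.6 224.8 150. ] [554.5 261.  162. ] [541.1 242.9 156. ]
orange 1775 [526.6 260.2 150.1] [553.9 287.2 162.1] [540.3 273.7 156.1]
yellow 1588 [528.6 188.3 150. ] [556.  228.1 161.9] [542.3 208.2 155.9]
smallgreen 1247 [611.6 234.5  15.2] [632.4 255.2 114.4] [622.  244.8  64.8]
blue 2888 [610.  289.5  15.8] [637.2 317.  150.3] [623.6 303.3  83.1]
purple 1208 [400.2 196.6  16.5] [419.2 216.  103.9] [409.7 206.3  60.2]
```

```bash
python3 -m handwheel '{"fingers":[0.3,0.3,0.2,0.2,0.2,0.2,0.2,0.2,0.2,0.2,0.2,0.2],"xyz":[[0.002,0,0],[0.0025,0,0.008],[0.0025,0,0.022],[0.0025,0,0.037],[0.0025,0,0.052],[0.0025,0,0.067],[0.0025,0,0.081],[0.0025,0,0.094],[0.0025,0,0.104],[0.0025,0,0.11],[0.0025,0,0.113],[0.0025,0,0.113]],"spin":[0,0,0,0,0,0,0,0,0,0,0,0]}' 20
python3 -m handwheel '{"fingers":[0,-0.2,-0.4,-0.6,-0.8,-1,-1,-1,-1,-1,-1],"xyz":[[0,0,0],[0,0,0],[0,0,0],[0,0,0],[0,0,0],[0,0,0],[0,0,0],[0,0,0],[0,0,0],[0,0,0],[0,0,0]],"spin":[0,0,0,0,0,0,0,0,0,0,0]}' 30
```

```text
t: 15.73
tcp_pos: [542.2, 236.7, 113.0]
ee_rot: [[-0.031, 1.0, -0.001], [1.0, 0.031, -0.001], [-0.001, -0.001, -1.0]]
ft_force: [0.2, -0.1, 0.7]
gripper_width: 0.595
t: 16.65
tcp_pos: [542.6, 237.2, 114.0]
ee_rot: [[-0.032, 0.999, 0.001], [0.999, 0.032, 0.0], [0.0, 0.001, -1.0]]
ft_force: [-1.0, -0.1, 5.9]
gripper_width: 0.313
```

```bash
python3 -m handwheel '{"fingers":[-1,-1,-1,-1,-1,-1,-1,-1,-1,-1,-1,-1],"xyz":[[0,0,-0.004],[0,0,-0.012],[0,0,-0.024],[0,0,-0.04],[0,0,-0.06],[0,0,-0.08],[0,0,-0.1],[0,0,-0.12],[0,0,-0.14],[0,0,-0.158],[0,0,-0.17],[0,0,-0.175]],"spin":[0,0,0,0,0,0,0,0,0,0,0,0]}' 30
python3 look.py left scene s5
```

```text
t: 17.65
tcp_pos: [542.9, 237.2, 291.1]
ee_rot: [[-0.031, 1.0, 0.002], [1.0, 0.031, 0.002], [0.002, 0.003, -1.0]]
ft_force: [0.3, -0.6, -1.0]
gripper_width: 0.312
t 17.65 tcp [542.9 237.2 291.1] yawY 1.8 J6 2.43 F [ 0.3 -0.6 -1. ] w 27.4
to left tool axes [-374.1  -31.2  183.4]
```

View pics/s5.png

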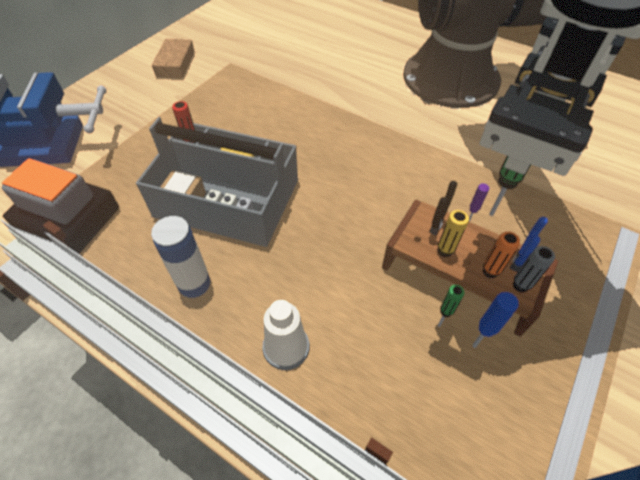

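Red stands in the right pocket (182,115), green is held upright at (505,185), and the rack neighbours haven't moved. Next is the left pocket.

```bash
python3 -m handwheel '{"fingers":[-1,-1,-1,-1,-1,-1,-1,-1,-1,-1,-1,-1],"xyz":[[-0.005,0,0],[-0.015,0,0],[-0.031,-0.002,0],[-0.05,-0.005,0],[-0.07,-0.008,0],[-0.09,-0.011,0],[-0.11,-0.014,0],[-0.13,-0.017,0],[-0.15,-0.02,0],[-0.168,-0.022,0],[-0.18,-0.024,0],[-0.185,-0.025,0]],"spin":[0.03,0.09,0.15,0.22,0.28,0.34,0.4,0.46,0.52,0.58,0.62,0.65]}'
python3 look.py left
```

```text
t: 18.7
tcp_pos: [522.4, 49.7, 287.7]
ee_rot: [[0.583, 0.812, -0.002], [0.812, -0.583, -0.001], [-0.001, -0.001, -1.0]]
ft_force: [-0.1, 0.3, -0.5]
gripper_width: 0.314
t 18.7 tcp [522.4  49.7 287.7] yawY -35.7 J6 2.05 F [-0.1  0.3 -0.5] w 27.6
to left tool axes [-150.8  110.5  180.8]
```

```bash
python3 -m handwheel '{"fingers":[-1,-1,-1,-1,-1,-1,-1,-1,-1,-1,-1,-1],"xyz":[[-0.004,0.003,0],[-0.012,0.009,0],[-0.026,0.019,0],[-0.042,0.031,0],[-0.059,0.043,0],[-0.077,0.056,0],[-0.095,0.069,0],[-0.112,0.082,0],[-0.128,0.094,0],[-0.141,0.103,0],[-0.148,0.108,0],[-0.151,0.11,0]],"spin":[0.03,0.09,0.15,0.22,0.29,0.36,0.43,0.5,0.56,0.62,0.65,0.672]}'
python3 -m handwheel '{"fingers":[-1,-1,-1],"xyz":[[0,0,0],[0,0,0],[0,0,0]],"spin":[0,0,0]}' >/dev/null
python3 look.py left
```

```text
t: 19.7
tcp_pos: [525.3, -136.1, 288.1]
ee_rot: [[0.962, 0.274, -0.001], [0.274, -0.962, 0.0], [-0.001, -0.0, -1.0]]
ft_force: [-0.0, -0.2, -2.0]
gripper_width: 0.311
t 19.95 tcp [ 525.4 -134.7  288.5] yawY -73.8 J6 1.74 F [ 1.1  0.7 -1.5] w 27.6
to left tool axes [ -2.2   2.2 181.5]
```

```bash
python3 -m handwheel '{"fingers":[-1,-1,-1,-1,-1,-1,-1,-1,-1,-1,-1,-1],"xyz":[[-0.002,0.002,0],[-0.002,0.002,0.004],[-0.002,0.002,0.012],[-0.002,0.002,0.022],[-0.002,0.002,0.034],[-0.002,0.002,0.046],[-0.002,0.002,0.058],[-0.002,0.002,0.07],[-0.002,0.002,0.079],[-0.002,0.002,0.083],[-0.002,0.002,0.085],[-0.002,0.002,0.085]],"spin":[0,0,0,0,0,0,0,0,0,0,0,0]}'
python3 look.py left
python3 -m handwheel '{"fingers":[-1,-1,-1,-1,-1,-1,-1,-1,-1,-1,-1,-1],"xyz":[[0,0,0.004],[0,0,0.012],[0,0,0.02],[0,0,0.029],[0,0,0.038],[0,0,0.047],[0,0,0.056],[0,0,0.065],[0,0,0.073],[0,0,0.08],[0,0,0.085],[0,0,0.087]],"spin":[0,0,0,0,0,0,0,0,0,0,0,0]}'
python3 look.py left
```

```text
t: 20.95
tcp_pos: [523.8, -138.0, 203.2]
ee_rot: [[0.961, 0.277, -0.001], [0.277, -0.961, -0.0], [-0.001, -0.0, -1.0]]
ft_force: [0.0, 0.1, -0.3]
gripper_width: 0.312
t 20.95 tcp [ 523.8 -138.   203.2] yawY -73.9 J6 1.75 F [ 0.   0.1 -0.3] w 27.5
to left tool axes [ 0.3 -0.5 96.2]
t: 21.95
tcp_pos: [523.5, -138.0, 115.6]
ee_rot: [[0.961, 0.277, -0.001], [0.277, -0.961, -0.0], [-0.001, -0.0, -1.0]]
ft_force: [-0.2, 0.1, -0.7]
gripper_width: 0.314
t 21.95 tcp [ 523.5 -138.   115.6] yawY -73.9 J6 1.75 F [-0.2  0.1 -0.7] w 27.6
to left tool axes [ 0.6 -0.5  8.6]
```

```bash
python3 -m handwheel '{"fingers":[-1,-1,-1,-1,-1,-1,-1,-1,-1,-1],"xyz":[[0,0,0.0015],[0,0,0.003],[0,0,0.0045],[0,0,0.006],[0,0,0.007],[0,0,0.008],[0,0,0.0085],[0,0,0.009],[0,0,0.009],[0,0,0.009]],"spin":[0,0,0,0,0,0,0,0,0,0]}' 20
```

```text
t: 22.78
tcp_pos: [524.1, -138.0, 108.0]
ee_rot: [[0.961, 0.277, 0.001], [0.277, -0.961, -0.0], [0.0, 0.0, -1.0]]
ft_force: [-0.3, -0.2, 3.8]
gripper_width: 0.313
```

Contact shows as 3.8 N at TCP z 108, which is the expected height. Releasing and lifting clear.

```bash
python3 -m handwheel '{"fingers":[-1,-1,-0.3,-0.15,0,0.2,0.36,0.36,0.36,0.36,0.36],"xyz":[[0,0,0],[0,0,0],[0,0,0],[0,0,0],[0,0,0],[0,0,0],[0,0,0],[0,0,0],[0,0,0],[0,0,0],[0,0,0]],"spin":[0,0,0,0,0,0,0,0,0,0,0]}'
python3 -m handwheel '{"fingers":[0.36,0.36,0.36,0.36,0.36,0.36,0.36,0.36,0.36,0.36],"xyz":[[0,0,-0.005],[0,0,-0.015],[0,0,-0.03],[0,0,-0.05],[0,0,-0.07],[0,0,-0.09],[0,0,-0.11],[0,0,-0.13],[0,0,-0.145],[0,0,-0.15]],"spin":[0,0,0,0,0,0,0,0,0,0]}'
python3 -m handwheel '{"fingers":[0.36,0.36,0.36,0.36,0.36,0.36,0.36,0.36,0.36,0.36],"xyz":[[0,-0.005,0],[0,-0.02,0],[0,-0.045,0],[0,-0.075,0],[0,-0.105,0],[0,-0.135,0],[0,-0.165,0],[0,-0.19,0],[0,-0.205,0],[0,-0.21,0]],"spin":[0,0,0,0,0,0,0,0,0,0]}'
python3 look.py left scene s6; python3 look.py left top t6
python3 - <<'E'
from h import *
z=np.load("top.npz"); im=cv2.imread("pics/t6.png"); s=cv2.imread("pics/s6.png")
cv2.imwrite("pics/fin.png",np.hstack([s[60:360,120:570][:, :],im[130:330,340:560].repeat(1,0)[:200].copy() if 0 else cv2.resize(im[150:330,360:570],(350,300))]))
P=cloud("top",np.load("t6.npz")["d"]); C=np.array([602.2,-204.5]); a=np.deg2rad(15.87); R=np.array([[np.cos(a),-np.sin(a)],[np.sin(a),np.cos(a)]])
q=P.reshape(-1,3); L=(q[:,:2]-C)@R
for sg in(1,-1):
    m=(abs(L[:,0]+57)<30)&(sg*L[:,1]>60)&(sg*L[:,1]<112)&(q[:,2]>140)&(q[:,2]<170)
    print(sg,m.sum(), (L[m].min(0)+L[m].max(0))/2 if m.any() else "", np.percentile(q[m,2],[50,98]) if m.any() else "")
E
```

```text
t: 23.7
tcp_pos: [523.9, -138.0, 107.6]
ee_rot: [[0.961, 0.277, 0.0], [0.277, -0.961, -0.0], [-0.0, 0.0, -1.0]]
ft_force: [0.3, -0.5, 0.6]
gripper_width: 0.68
t: 24.53
tcp_pos: [525.0, -138.2, 261.4]
ee_rot: [[0.961, 0.277, 0.005], [0.277, -0.961, -0.0], [0.005, 0.002, -1.0]]
ft_force: [1.2, -0.4, 0.5]
gripper_width: 0.678
t: 25.37
tcp_pos: [464.5, 65.6, 256.7]
ee_rot: [[0.96, 0.279, -0.001], [0.279, -0.96, -0.0], [-0.001, -0.0, -1.0]]
ft_force: [0.3, -0.4, -0.2]
gripper_width: 0.679
t 25.37 tcp [464.5  65.6 256.7] yawY -73.8 J6 1.29 F [ 0.3 -0.4 -0.2] w 59.8
to left tool axes [  0.6 211.6 149.7]
t 25.42 tcp [464.8  65.4 256.8] yawY -73.8 J6 1.29 F [-0.2  1.4 -0.1] w 59.9
to left tool axes [  0.5 211.2 149.7]
1 270 [-56.69447324  84.79202589] [152.11832687 155.52745132]
-1 288 [-56.49761489 -86.75773344] [152.00022149 155.329469  ]
```

View pics/fin.png

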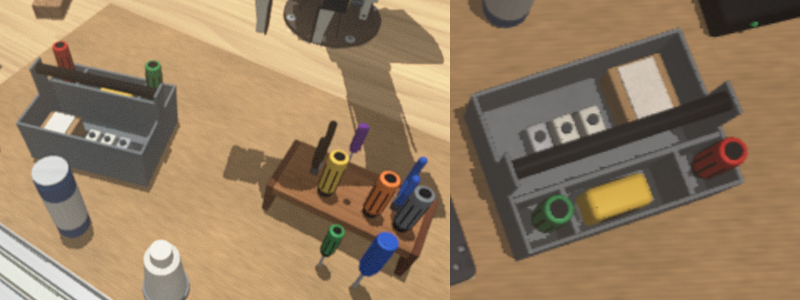

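Both drivers stand upright, one in each end pocket, with tops at about 153 mm (tips on the 6 mm floor). The neighbouring tools are in place and the arm is clear. Handing in.

```bash
python3 -c "
from rig import env
print(env.job_done())"
```

```text
the job is handed in; nothing more can be done
None
```

I took the red driver from the front hole and stood it in the caddy's right pocket, then stood the green one from the back row in the left pocket. I lowered each until its blade touched the floor (5.3 N and 3.8 N upward) before letting go. The job was handed in at about 25.5 s on the robot's clock, and no verdict was reported.

- **Drivers:** the top camera's depth puts both within about 2 mm of their pocket centres. Median handle-top height is 152 mm against 153 mm expected, so both tips are on the floor and both stand upright.
- **Everything else:** the other rack tools, tape measure, cone and can looked unmoved in the last pictures. I judged that by eye and did not measure it. The arm was clear of everything.
- **Checks that failed or disagreed:**
  - The top view during red's lowering was blocked by the arm, so I relied on geometry and the force reading.
  - The wrist and top cameras differed by 2–3 mm in y, so I aimed between them.
  - The network's pocket points were 6–10 mm off the depth measurement, so I used the depth values.

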